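# Dock the drip plate and hang the mask lens frame over it

## Robot

A 6-joint arm with a two-finger parallel gripper is mounted at the origin on the work surface. World frame = base frame: x ahead of the robot, y to its left, z up, the work surface at z = 0. Lengths are in m, angles in rad, forces in N, time in s.
With the tool pointing down it reaches from about 0.275 to 0.85 m from the base axis. Payload 19 kg.
Tool frame: the origin (TCP) lies midway between the tips of the shut fingers; the grasp point (between the pads) lies 19 mm behind it; z points along the fingers, y is the line along which they close (so a half turn about z gives the same grasp; the last joint's range is limited). The gripper opens to 85 mm and grips with 20 to 120 N. Pads are 22 mm wide; open, the fingers measure 114 mm over their backs; the gripper's body (76 mm by 85 mm) begins 54 mm behind the grasp point. The pads swing forward as they close: fully open they stand 13 mm farther back than shut.
Start: joints at [-1.374, 0.15, 1.437, -0, 1.554, -0.134], TCP at [0.187, -0.544, 0.231] pointing down, gripper open.
Joint ranges: [-2.8, 2.8], [-0.68, 2.1], [0.12, 2.68], [-1.39, 4.53], [0.16, 2.79], [-2.81, 2.81]. Speed limits (rad/s): [1.89, 1.89, 2.22, 3.01, 3.01, 3.01].

## Interface

Orientations are given as a unit quaternion [x, y, z, w].
In Python, from cell import robot gives the robot as it stands.
- The arm moves only by the shell command python3 -m jog 'ROWS' [FORCE]. ROWS is JSON, a list of rows, each a list of 5 numbers: the closure, from -1 (fully open) to 1 (shut), then the shift along the tool's x, y, z in m, then the turn about the tool's z in degrees. A call has 1 to 10 rows; each row is the pose to reach, as a shift and turn from the pose commanded when the call began, along the tool's axes at that moment; what a row does not reach only later rows make up. A row lasts 1/8 s, in which the tool goes at most 62.5 mm and 10.7 degrees, less where a joint would pass 70% of its speed; a pose out of reach is approached as far as the arm can. A call with a gripper value outside its range is refused whole. The fingers move at their own pace and stop on an object; FORCE is the grip in N (left out, the last holds). Time passes only in rows, so rows that repeat a pose let the fingers close. It gives the time, the measured TCP pose, the force, the opening and the grip force at its end, in the units of the state.
- robot.read_state(): the state, without advancing time (a new reading comes with each control period).
- robot.read_camera(name): name is "scene" or "top"; returns the picture (384x512x3 uint8, red, green, blue); there is no depth.
- robot.camera_info(name): a dict with "vfov" (degrees; the focal length in pixels is half the picture's height over the tangent of half this angle, whatever the lens; pixels are square), "cx", "cy" (the principal point, pixels), "R" (3x3) and "t" (3): a world point X has camera coordinates R X + t. Camera axes: x right, y down, z forward; pixel columns grow to the right and rows downward; lengths in m; the calibration is good to about 2 mm. A picture is of the moment at which its call begins. camera_info takes no time and is no camera call.
- robot.hand_in(): hands the job in; it is judged then, once.
The state is a dict: "time": time; "q": joint angles; "qvel": joint speeds; "effort": joint torques, N m; "ee_pos": TCP position; "ee_rot": TCP orientation; "contact_force": force on the tool from outside, world axes, zero at the start; "moment": the same for the moment, N m; "finger_gap": finger opening in m; "gripper_force": force on a finger pad.
Only numpy, scipy, OpenCV 4.12 (cv2) and the standard library are available. Lean on these libraries where they do the work, as an engineer would, in place of code of your own. Each camera call takes 0.05 s, during which the arm holds its last target. There are 200 camera calls.

## Task

Get the dive mask ready to dry: first lower the white drip plate over the two pins of the blue base under the rail until it lies flush. Then take the lens frame out of its grey stand by the yellow tab, hook its hanger onto the rail in the open gap at the rail's left end (as the robot sees it) where the dark keeper bar stops, and slide it along the rail to the middle of the orange band above the plate. Leave it hanging there freely on the rail, with the plate still flush, and do not disturb the dry box, the spray bottle or the dish.

Things in the scene. Friction and masses are not known exactly. Their poses are not given: they have to be found in the camera images.
- rack: Fixed drying rack; origin on the shelf below the middle of the rail; x points away from the robot, y along the rail to the robot's left, z up. The round steel rail, 12 mm in diameter, runs along y at x 0, its centre 215 mm above the shelf, between two 16 mm posts at y -220 and +220 mm.
- batten_edge (a point): Middle of the lower front edge of a fixed white batten above and beyond the rail, at rack x 18, y 0, z 345 mm; rack axes. The batten is 20 mm deep (+x), 18 mm thick, 520 mm long (y), on uprights at rack x 28, y -245 and +245. It blocks a gripper pointing straight down over the rail: tilt the tool 30 to 45 degrees, its back leaning towards the robot.
- keeper_end (a point): Left (+y) end of the dark keeper bar, at rack x 34, y 70, z 244 mm; rack axes. The bar, 8 mm in diameter, runs from here along -y to y -215, hung from the batten on 6 mm rods. Under it a hooked hanger can rise only about 9 mm, too little to unhook: it goes on or off the rail only in the gap from y 70 to 212.
- gap (a point): Point on the rail's centreline in the middle of the loading gap, at y +145 mm of the rack. Axes as the rack's.
- dock: Fixed blue plastic base, 160 x 60 x 10 mm (x, y, z), origin at the centre of its underside, on the shelf; axes as the rack's; its centre lies 40 mm nearer the robot than the rail. Two upright steel pins, 10 mm in diameter with tapered tips, at x -55 and +55 mm, y 0, stand 23 mm above the base's top.
- mark (a point): Point on the rail's centreline at the middle of the orange band (24 mm long), directly above the dock's y 0 line, 40 mm beyond the dock's centre. Axes as the rack's. Orange patches of the same width on the batten's edges and top stand level with it.
- tray: Loose white plastic drip plate, 150 x 90 x 12 mm, 0.18 kg, origin at the centre of its underside, x along its length. Through holes 14 mm in diameter at x -55 and +55 mm, y 0. On its top stands a red upright grip fin, 56 mm long (x), 12 mm thick (y), from 12 to 52 mm above the underside. Either way round fits on the pins. When seated its underside is 10 mm above the shelf.
- tray_grip (a point): Centre point of the red fin for gripping, 39 mm above the plate's underside; plate axes. Pinch across y (12 mm).
- hanger: Loose rigid mask lens frame with hanger, 0.16 kg, all in one upright plane (its xz), 14 mm thick in y; origin at the centre of the underside. Black frame with two glass lenses: x -75 to 75, z 0 to 70 mm. A yellow neck at x -24 to -14 mm joins it to the hook above; yellow grip tab on top, up to z 190 mm. It starts upright in the stand, its +x roughly away from the robot.
- hanger_hook (a point): Point at x 0, z 129 mm of the hanger (its axes), where the rail's centre lies when hooked. The hook is an inverted U, inside x -14 to 14 mm, inner top z 135; its free leg, x 14 to 22, ends at z 108, so the rail enters from +x through the 38 mm between leg and frame. The hook's top, z 135 to 145, runs on to x 40 as an ear that passes under the keeper bar.
- hanger_grip (a point): Grip point at x -8, z 172 mm of the hanger (its axes), in the yellow tab: x -22 to 22, z 145 to 190 mm, 12 mm thick (y). Pinch across y; the tool may lean any way in the hanger's plane.
- stand: Fixed grey stand, 170 x 70 mm, origin at the centre of its underside, x along its slot. The slot is 17 mm wide, its floor 8 mm and its walls' tops 44 mm above the shelf; lift the frame straight up out of it.
- dry_box: Bystander: grey hard plastic dry box with a black flip latch, 154 x 109 x 67 mm, origin at the centre of its underside.
- spray: Bystander: blue anti-fog spray bottle with closed white cap, 44 mm in diameter, 120 mm tall, origin at the centre of its underside.
- dish: Bystander: pale blue ceramic dish, 108 mm in diameter, 26 mm high, with two cowrie shells in it, origin at the centre of its underside.

How it is judged:
On the way, in this order (a step that is already met when the one before it is completed fails the run):
1. the drip plate lies flush on the base, over both pins (horizontal distance between tray and dock below 0.006 m and angle between the x axis of tray and the x axis of dock, either way round below 0.06 rad and angle between tray's own z axis and vertical below 0.04 rad and z of tray in the frame of dock between 0.007 and 0.0125 m), for 0.2 s.
2. the hanger is hooked on the rail in the open gap, the plate still seated (all of step 1 and x of hanger_hook in the frame of gap between -0.012 and 0.012 m and z of hanger_hook in the frame of gap between -0.006 and 0.007 m and y of hanger_hook in the frame of gap between -0.07 and 0.07 m and angle between hanger's own z axis and vertical below 0.15 rad), for 0.1 s.
3. the hanger, still on the rail, is at the orange band, the plate still seated (all of step 1 and x of hanger_hook in the frame of mark between -0.012 and 0.012 m and z of hanger_hook in the frame of mark between -0.006 and 0.007 m and y of hanger_hook in the frame of mark between -0.01 and 0.01 m and angle between hanger's own z axis and vertical below 0.15 rad), for 0.2 s.
At the end, for the whole second after the job is handed in: Plate flush on the base over both pins (centre within 6 mm, 2.5 mm in height, turned under 0.06 rad); lens frame hanging at rest on the rail, upright within 0.15 rad, hook within 10 mm of the orange band's middle; all released; dry box, bottle and dish within 20 mm of their start (all of step 3 and contact force between hanger and rack above 0.5 N and linear speed of hanger below 0.03 m/s and angular speed of hanger below 0.3 rad/s and linear speed of tray below 0.02 m/s and distance of each of dry_box, spray, dish from where it was at the start of the episode below 0.02 m); the robot touches nothing.
It fails at once if the dry box is pushed away or tipped (distance of dry_box from where it was at the start of the episode above 0.02 m or angle between dry_box's own z axis and vertical above 0.2 rad).
It fails at once if the spray bottle is pushed away or tipped (distance of spray from where it was at the start of the episode above 0.02 m or angle between spray's own z axis and vertical above 0.2 rad).
It fails at once if the dish is pushed away or tipped (distance of dish from where it was at the start of the episode above 0.02 m or angle between dish's own z axis and vertical above 0.2 rad).
It also fails if it takes over 69 s, if anything falls off the work surface, if the arm or the gripper's body presses on something with over 40 N, if the wrist force passes 120 N, or if a joint passes its speed limit or range.

## Working session

There is one attempt and no reset: what is moved stays moved. The work goes in short steps, Python scripts to look and compute and a shell command to move; the robot and the scene stay as the last step left them, time stands still between calls to the robot, and variables do not carry over. Pictures are saved under pics/ and viewed, at most 11 in all, crops included, and the job is handed in when it is done.

```bash
ls; mkdir -p pics; python3 - <<'E'
from cell import robot
import cv2
for n in ("scene","top"):
    im=robot.read_camera(n); cv2.imwrite(f"pics/{n}0.png",im[:,:,::-1])
    i=robot.camera_info(n); print(n,i)
print(robot.read_state())
E
```

```text
pics
scene {'vfov': 45.30165134362855, 'cx': 260.8400838001056, 'cy': 203.21341900475554, 'R': array([[ 0.71446386,  0.69950393, -0.01535062],
       [ 0.52785902, -0.55328916, -0.64438805],
       [-0.45924531,  0.45228901, -0.76454457]]), 't': array([-0.37451656, -0.12438807,  1.71396429])}
top {'vfov': 43.92934814125758, 'cx': 257.5899124518223, 'cy': 190.6943502722439, 'R': array([[-8.75524139e-04, -9.99841356e-01, -1.77903552e-02],
       [-9.96570231e-01,  2.34447701e-03, -8.27180661e-02],
       [ 8.27466525e-02,  1.76569167e-02, -9.96414183e-01]]), 't': array([0.01913521, 0.52068217, 1.79253222])}
{'time': 0.1, 'q': array([-1.37399040e+00,  1.50917127e-01,  1.43791249e+00, -4.06871630e-06,
        1.55378770e+00, -1.33997482e-01]), 'qvel': array([-0.0023118 , -0.0011307 , -0.00289762,  0.00044392,  0.00056114,
       -0.00122424]), 'effort': array([ 3.33056843e-03, -7.14388776e+01, -5.71791959e+01, -1.25335359e-04,
        7.20859432e-03, -4.31490696e-05]), 'ee_pos': array([ 0.1867033 , -0.54363124,  0.2307737 ]), 'ee_rot': array([ 9.86352159e-01,  1.64648581e-01, -1.81196898e-05, -5.12012410e-04]), 'contact_force': array([ 0.32703679,  0.25556261, -0.24479255]), 'moment': array([0.03180066, 0.00978461, 0.0065109 ]), 'gripper_force': 0.0, 'finger_gap': 0.08559853460689727}
```

View pics/scene0.png

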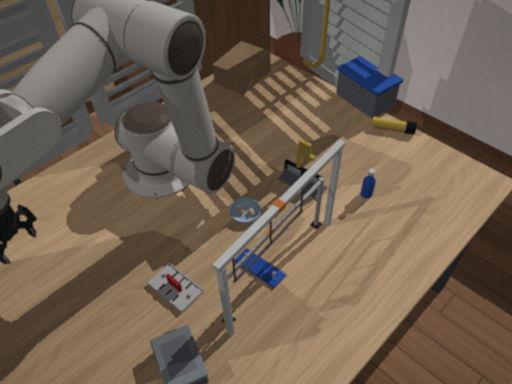

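View pics/top0.png

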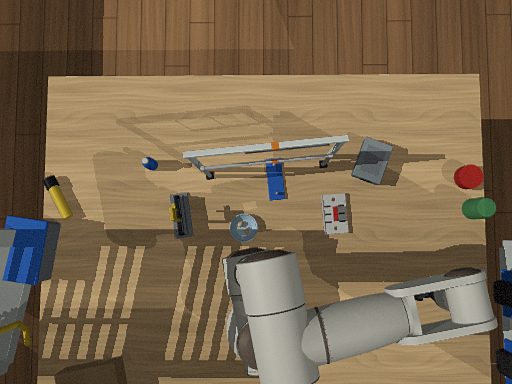

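The overview shows (top view pixels) the stand and yellow tab at about (180,215), the blue dock at (276,181), the white plate with its red fin at (335,213), and the dish at (243,226). The spray bottle is at (150,162), the dry box at (372,160), and the rail and batten run from about (190,155) to (345,140). I'll zoom in next.

```bash
python3 - <<'E'
import cv2,numpy as np
t=cv2.imread("pics/top0.png");s=cv2.imread("pics/scene0.png")
def c(im,x,y,w,h,k=5): return cv2.resize(im[y:y+h,x:x+w],None,fx=k,fy=k,interpolation=cv2.INTER_CUBIC)
a=np.hstack([c(t,260,130,80,60),c(t,310,180,80,60)])
b=np.hstack([c(s,230,230,80,60),c(s,270,135,80,60)])
cv2.imwrite("pics/z1.png",np.vstack([a,b]))
E
```

```text
(no output)
```

View pics/z1.png

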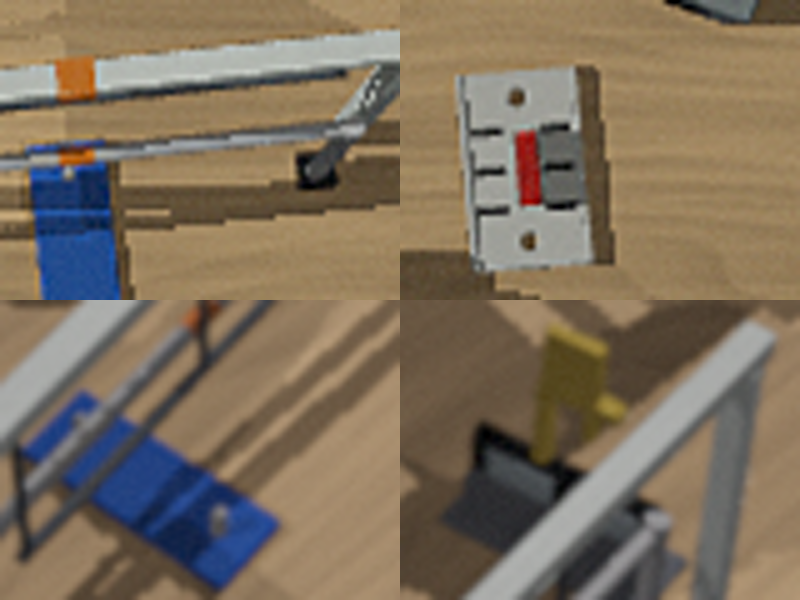

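The zoom shows the far pin at about top pixel (273.6,164.4), the holes at (333.4,199.4) and (335.8,228), and orange patches on both the batten and the rail. The hanger tab is upright in the stand. Now I'll measure.

```bash
cat > h.py <<'E'
import cv2,numpy as np
from cell import robot
INFO={n:robot.camera_info(n) for n in("scene","top")}
def ray(n,uv):
    i=INFO[n];f=192/np.tan(np.radians(i["vfov"]/2));uv=np.atleast_2d(uv).astype(float)
    d=np.c_[(uv[:,0]-i["cx"])/f,(uv[:,1]-i["cy"])/f,np.ones(len(uv))]@i["R"]
    return -i["R"].T@i["t"],d
def plane(n,uv,z):
    c,d=ray(n,uv);return c+d*((z-c[2])/d[:,2])[:,None]
def tri(uvs,uvt):
    A=[];b=[]
    for n,uv in(("scene",uvs),("top",uvt)):
        c,d=ray(n,uv);d=d[0]/np.linalg.norm(d[0]);P=np.eye(3)-np.outer(d,d);A.append(P);b.append(P@c)
    x,*_=np.linalg.lstsq(np.vstack(A),np.hstack(b),rcond=None);return x,np.linalg.norm(np.vstack(A)@x-np.hstack(b))
def mask(im,lo,hi,roi):
    h=cv2.cvtColor(im,cv2.COLOR_BGR2HSV);m=cv2.inRange(h,lo,hi);o=np.zeros_like(m);x,y,w,hh=roi;o[y:y+hh,x:x+w]=m[y:y+hh,x:x+w];return o
def pts(m): v,u=np.nonzero(m);return np.c_[u,v]
def blobs(m,mn=3):
    n,l,s,c=cv2.connectedComponentsWithStats(m);return [(s[k][4],c[k].round(2),s[k][:4]) for k in range(1,n) if s[k][4]>=mn]
def rect(n,m,z):
    p=plane(n,pts(m),z)[:,:2].astype(np.float32)*1000
    (c,s,a)=cv2.minAreaRect(p);return np.round(c,1),np.round(s,1),round(a,2)
E
python3 - <<'E'
from h import *
t=cv2.imread("pics/top0.png");s=cv2.imread("pics/scene0.png")
b=mask(t,(105,120,50),(125,255,255),(255,150,45,60));print("dock",blobs(b),rect("top",b,.010))
print("fin blobs",blobs(mask(t,(0,150,90),(6,255,255),(310,180,50,60))), blobs(mask(s,(0,130,70),(8,255,255),(150,260,60,50))))
r=mask(t,(0,150,90),(6,255,255),(310,180,50,60));print("fin",rect("top",r,.052),plane("top",pts(r),.052).mean(0))
w=mask(t,(0,0,60),(179,40,255),(318,188,32,52));k=blobs(w,50);print("tray",k,rect("top",w,.012))
for nm,im,roi in(("t",t,(255,130,45,45)),("s",s,(262,190,40,40))):print("orange",nm,blobs(mask(im,(4,170,100),(14,255,255),roi)))
print("holes",plane("top",[[333.4,199.4],[335.8,228.0]],.012)*1000)
for nm,im,roi in(("t",t,(165,190,30,45)),("s",s,(285,135,45,40))):
    y=mask(im,(20,120,60),(32,255,255),roi);print("yellow",nm,blobs(y))
    if nm=="t": print(rect("top",y,.19))
g=cv2.cvtColor(t,cv2.COLOR_BGR2GRAY)
print(g[158:172,268:282]);
E
```

```text
dock [(np.int32(6), array([268.67, 159.17]), array([267, 159,   5,   2], dtype=int32)), (np.int32(545), array([274.97, 181.21]), array([266, 162,  19,  38], dtype=int32))] (array([567.8, -47.3]), array([159.5,  58.4]), 5.53)
fin blobs [(np.int32(57), array([335.21, 213.25]), array([333, 206,   5,  15], dtype=int32))] [(np.int32(66), array([173.2 , 280.61]), array([166, 275,  15,  14], dtype=int32))]
fin (array([ 433.8, -271.2]), array([52.1, 14.8]), 5.53) [ 0.43331194 -0.27109645  0.052     ]
tray [(np.int32(821), array([334.16, 213.51]), array([321, 193,  28,  42], dtype=int32))] (array([ 433.7, -273.6]), array([150.4,  91.9]), 4.29)
orange t [(np.int32(45), array([274.89, 145.51]), array([271, 141,   8,   9], dtype=int32)), (np.int32(15), array([274.73, 161.  ]), array([272, 160,   6,   3], dtype=int32))]
orange s [(np.int32(54), array([279.2 , 203.61]), array([274, 199,  11,  10], dtype=int32))]
holes [[ 487.51551598 -270.7571808    12.        ]
 [ 378.73392689 -278.31821842   12.        ]]
yellow t [(np.int32(123), array([173.08, 213.06]), array([169, 203,  11,  19], dtype=int32)
[... 274 characters left out ...]
6  77  64  54  62  68  63  66 119 134 163 165 162]
 [162 160 164 155 129 123 123 116 114 120 126 148 148 143]
 [149 150 152 136 107 102 101  95  90  82  80  89  89  79]
 [ 94  89  90  81  79 143 110  98  77  76  71  65  70  48]
 [ 76  77  59  59 101 167 126  60  40  42  48  42  42  49]
 [ 85  81  81  78  87 116  92  50  33  37  39  38  41  51]
 [ 55  61  58  53  56  62  59  55  41  38  43  38  44  48]
 [ 41  49  46  50  49  42  48  52  38  37  45  39  31  41]
 [ 50  56  53  51  54  52  55  55  40  36  43  43  35  36]
 [ 57  52  48  54  53  47  51  51  43  30  46  40  37  31]
 [ 54  51  51  52  53  54  56  51  39  39  37  35  42  40]
 [ 49  52  42  47  52  43  45  50  37  42  32  34  29  42]]
```

```bash
python3 - <<'E'
from h import *
t=cv2.imread("pics/top0.png");s=cv2.imread("pics/scene0.png")
np.set_printoptions(suppress=True,precision=1,linewidth=200)
print("rail orange",plane("top",[274.73,161],.218)*1000, "batten o",plane("top",[274.9,145.5],.36)*1000)
print("tri far pin",plane("top",[273.0,164.0],.028)*1000,plane("scene",[230+220/5,230+215/5],.028)*1000,plane("scene",[230+85/5,230+118/5],.028)*1000)
g=cv2.cvtColor(t,cv2.COLOR_BGR2GRAY);print(g[187:202,268:288])
pred=np.array([.5678,-.0473])
y=np.radians(5.5);
for d in(.055,-.055):
  X=np.array([*(pred+d*np.array([np.cos(y),np.sin(y)])),.03]);
  for n in INFO:
    i=INFO[n];f=192/np.tan(np.radians(i["vfov"]/2));c=i["R"]@X+i["t"];print(n,X*1000,f*c[0]/c[2]+i["cx"],f*c[1]/c[2]+i["cy"])
E
```

```text
rail orange [[606.  -43.8 218. ]] batten o [[634.  -41.8 360. ]]
tri far pin [[622.2 -40.7  28. ]] [[622.8 -43.4  28. ]] [[514.1 -50.7  28. ]]
[[100  72  68  72  70  70  69  71  69  69  72  68  74  73  65  56  79  75  83 131]
 [ 98  68  67  72  68  72  71  74  76  68  70  73  68  72  70  67  74  71  66 138]
 [105  66  75  65  70  68  73  73  69  74  72  68  76  66  65  78  78  74  70 140]
 [118  72  67  72  63  63  76  67  64  66  64  66  73  69  67  73  70  80  71 147]
 [111  65  72  63  68  75  70  70  72  64  69  73  75  78  75  83  72  83  70 148]
 [128  76  70  68  70  69  72  80 154 120  48  39  44  52  48  48  52  80  70 145]
 [124  68  72  72  74  68  68  98 146  77  45  42  46  37  42  32  48  78  81  85]
 [143  79  67  66  77  68  68  77  86  63  36  37  32  42  28  65  55  82  77  70]
 [146  87  64  73  65  66  71  64  65  69  69  73  72  71  69  70  56  85  78  71]
 [148  86  69  66  68  70  74  71  73  72  73  74  71  71  75  72  63  84  78  72]
 [143  96  65  69  70  69  68  75  70  73  66  72  70  70  71  61  61  77  69  72]
 [144  93  64  69  73  71  70  75  69  64  70  73  70  65  65  65  61  71  66  61]
 [148 115  78  70  70  59  62  50  58  44  57  54  45 112 109 140 139 139 139 135]
 [138 113  82  74 109 144 141 141 139 136 138 136 132 139 135 140 139 137 140 137]
 [133 130 128 133 130 134 133 134 130 138 134 134 135 136 134 136 134 135 137 135]]
scene [622.5 -42.   30. ] 274.25387517160186 272.3058754135466
top [622.5 -42.   30. ] 273.36181564910305 163.8357899604133
scene [513.1 -52.6  30. ] 246.31588755214221 253.40903650635912
top [513.1 -52.6  30. ] 276.2494709051069 192.48438490069404
```

Dock centre is (567.8,-47.0) mm with yaw 5.4°. The plate is at (433.4,-273.8) mm with yaw 4.1°. Moving over the fin.

```bash
python3 -m jog '[[-1,0.06,-0.03,0.02,8],[-1,0.12,-0.06,0.05,14.8],[-1,0.18,-0.09,0.08,14.8],[-1,0.23,-0.12,0.1,14.8],[-1,0.28,-0.15,0.12,14.8],[-1,0.321,-0.175,0.12,14.8],[-1,0.321,-0.175,0.12,14.8],[-1,0.321,-0.175,0.12,14.8],[-1,0.321,-0.175,0.12,14.8]]' 60
```

```text
time: 1.23
ee_pos: [0.4329, -0.2751, 0.1115]
ee_rot: [0.999, 0.036, -0.0, 0.0]
contact_force: [-0.0, -0.0, -0.1]
finger_gap: 0.0856
gripper_force: 0.0
```

```bash
python3 -m jog '[[-1,0,-0.001,0.04,0],[-1,0,-0.001,0.08,0],[-1,0,-0.001,0.0895,0],[-1,0,-0.001,0.0895,0],[0,0,-0.001,0.0895,0],[0.5,0,-0.001,0.0895,0],[1,0,-0.001,0.0895,0],[1,0,-0.001,0.0895,0],[1,0,-0.001,0.0895,0]]' 60; python3 -m jog '[[1,0,0,0,0],[1,0,0,-0.03,0],[1,0,0,-0.08,0],[1,0,0,-0.12,0],[1,0,0,-0.12,0],[1,0,0,-0.12,0]]'
```

```text
time: 2.35
ee_pos: [0.4336, -0.2732, 0.0222]
ee_rot: [0.999, 0.036, 0.0, 0.0]
contact_force: [-0.0, 0.6, 5.9]
finger_gap: 0.0111
gripper_force: 59.5
time: 3.1
ee_pos: [0.4331, -0.2727, 0.1408]
ee_rot: [0.999, 0.036, -0.0, -0.0]
contact_force: [-0.4, -0.3, -2.5]
finger_gap: 0.011
gripper_force: 59.0
```

The gripper's body would foul the rail at the fin's centre, so I'll set the plate down and regrip 18 mm nearer the robot.

```bash
python3 -m jog '[[1,0,0,0.06,0],[1,0,0,0.11,0],[1,0,0,0.1185,0],[1,0,0,0.1185,0],[0.3,0,0,0.1185,0],[0.3,0,0,0.1185,0],[0.3,-0.018,0,0.1185,0],[0.3,-0.018,0,0.1185,0],[1,-0.018,0,0.1185,0],[1,-0.018,0,0.1185,0]]' 60; python3 -m jog '[[1,0,0,0,0],[1,0,0,0,0],[1,0,0,-0.04,0],[1,0,0,-0.09,0],[1,0,0,-0.12,0],[1,0,0,-0.12,0],[1,0,0,-0.12,0]]'
python3 - <<'E'
from h import *
np.set_printoptions(suppress=True,precision=2)
st=robot.read_state();print(st["ee_pos"],st["finger_gap"],st["contact_force"])
for n in("top","scene"):cv2.imwrite(f"pics/{n}1.png",robot.read_camera(n)[:,:,::-1])
s=cv2.imread("pics/scene1.png");t=cv2.imread("pics/top1.png")
cv2.imwrite("pics/z2.png",np.vstack([np.hstack([cv2.resize(t[150:270,250:410],None,fx=2.5,fy=2.5),cv2.resize(s[180:300,120:280],None,fx=2.5,fy=2.5)]),cv2.resize(s[100:250,150:400],(800,300))*0+0])[:300])
E
```

```text
time: 4.35
ee_pos: [0.4156, -0.2745, 0.0236]
ee_rot: [0.999, 0.036, 0.0, 0.0]
contact_force: [-3.7, -0.7, 6.6]
finger_gap: 0.0108
gripper_force: 59.5
time: 5.22
ee_pos: [0.4152, -0.2739, 0.142]
ee_rot: [0.999, 0.036, -0.001, -0.001]
contact_force: [0.2, 0.0, -2.3]
finger_gap: 0.0112
gripper_force: 59.2
[ 0.42 -0.27  0.14] 0.011185126423684261 [ 0.23  0.02 -2.26]
```

View pics/z2.png

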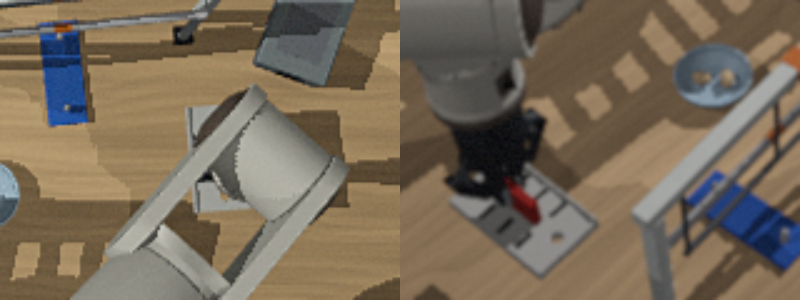

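The plate hangs level in the gripper (scene crop). The wrist above the gripper is wide, so the rail leaves only a few millimetres with a vertical tool. I'll put the plate back and test in free air whether the tool can be tilted at the reach limit.

```bash
python3 -m jog '[[1,0,0,0.06,0],[1,0,0,0.11,0],[1,0,0,0.1185,0],[1,0,0,0.1185,0],[0,0,0,0.1185,0],[-0.5,0,0,0.1185,0],[-1,0,0,0.08,0],[-1,0,0,0.02,0],[-1,0,0,-0.04,0],[-1,0,0,-0.1,0]]'; python3 -m jog '[[-1,0.01,-0.03,-0.05,0],[-1,0.02,-0.06,-0.1,0],[-1,0.03,-0.09,-0.15,0],[-1,0.05,-0.14,-0.2,0],[-1,0.08,-0.19,-0.24,0],[-1,0.12,-0.23,-0.26,0],[-1,0.16,-0.27,-0.26,0],[-1,0.2,-0.3,-0.26,0],[-1,0.25,-0.32,-0.26,0],[-1,0.25,-0.32,-0.26,0]]'
```

```text
time: 6.58
ee_pos: [0.4152, -0.2741, 0.2456]
ee_rot: [0.999, 0.036, 0.0, 0.0]
contact_force: [0.4, -0.4, -0.6]
finger_gap: 0.0851
gripper_force: 0.0
time: 7.82
ee_pos: [0.6454, 0.0646, 0.4986]
ee_rot: [0.999, 0.037, -0.003, -0.0]
contact_force: [0.2, 0.1, -1.2]
finger_gap: 0.0853
gripper_force: 0.0
```

```bash
python3 -m jog '[[-1,0.06,0,0,0],[-1,0.12,0,0,0],[-1,0.18,0,0,0],[-1,0.24,0,0,0],[-1,0.3,0,0,0],[-1,0.36,0,0,0],[-1,0.42,0,0,0],[-1,0.42,0,0,0],[-1,0.42,0,0,0]]'; python3 -c "
from cell import robot;s=robot.read_state();print(s['q'],s['ee_rot'])"
```

```text
time: 8.95
ee_pos: [0.8228, 0.0732, 0.3823]
ee_rot: [0.999, 0.036, 0.022, -0.001]
contact_force: [0.3, 0.6, 1.0]
finger_gap: 0.0853
gripper_force: 0.0
[-0.0061287   0.84334696  0.12206073  0.00512074  2.13159112  1.49501769] [ 0.9990929   0.03621806  0.02236381 -0.0012227 ]
```

```bash
python3 -m jog '[[-1,0,0,-0.06,0],[-1,0,0,-0.12,0],[-1,-0.03,0,-0.15,0],[-1,-0.08,0,-0.15,0],[-1,-0.08,0,-0.15,0],[-1,-0.08,0,-0.15,0]]'; python3 -c "
from cell import robot;s=robot.read_state();print(s['q'],s['ee_rot'])"
```

```text
time: 9.7
ee_pos: [0.7216, 0.0654, 0.5143]
ee_rot: [0.999, 0.036, 0.029, -0.002]
contact_force: [0.8, -0.3, -0.1]
finger_gap: 0.0855
gripper_force: 0.0
[-0.01868717  0.66912565  0.12225907  0.00852185  2.29200338  1.48547042] [ 0.9989159   0.03620255  0.02922058 -0.00159995]
```

The tool keeps the tilt it gains at joint limits, and in the right direction. Joint 5's upper limit (2.79) should force the tilt geometrically, so I'll fit the arm's planar kinematics to find where.

```bash
python3 - <<'E'
import numpy as np
D=[(.150917,1.437912,1.553788,np.hypot(.1867,.54363),.23077),(.84335,.12206,2.13159,np.hypot(.8228,.0732),.3823),(.669126,.122259,2.292,np.hypot(.7216,.0654),.5143)]
A=[];b=[]
for a,e,w,r,z in D:
    A+=[[0,np.sin(a),np.sin(a+e),np.sin(a+e+w)],[1,np.cos(a),np.cos(a+e),np.cos(a+e+w)]];b+=[r,z]
x,res,*_=np.linalg.lstsq(np.array(A),np.array(b),rcond=None);print(x,res)
def fk(a,e,w): s=a+e+w;return x[1]*np.sin(a)+x[2]*np.sin(a+e)+x[3]*np.sin(s), x[0]+x[1]*np.cos(a)+x[2]*np.cos(a+e)+x[3]*np.cos(s), np.degrees(np.pi-s)
for a,e in((.23,.12),(0,.35),(.0,.12),(-.3,.12),(-.3,.5),(-.5,.3),(-.68,.45),(-.6,.6),(-.68,.8)):print(a,e,fk(a,e,2.79))
E
```

```text
[1.13479474 0.46061096 0.50985695 1.34763441] [6.11944266e-05]
0.23 0.12 (np.float64(0.28198409069610036), np.float64(0.7145891585882291), np.float64(0.09125232892149832))
0 0.35 (np.float64(0.17697514569921727), np.float64(0.7267187055522017), np.float64(0.09125232892149832))
0.0 0.12 (np.float64(0.3703558598095484), np.float64(0.7899407209372149), np.float64(13.269281616930432))
-0.3 0.12 (np.float64(0.4557257964536017), np.float64(0.9147907521905037), np.float64(30.458015470855145))
-0.3 0.5 (np.float64(0.1686830215812564), np.float64(0.7423474568489552), np.float64(8.685619255883841))
-0.5 0.3 (np.float64(0.38409858925430373), np.float64(0.8909445692570217), np.float64(31.603931061116793))
-0.68 0.45 (np.float64(0.33446540525758817), np.float64(0.8633156466882232), np.float64(33.32280444650925))
-0.6 0.6 (np.float64(0.20403597612208585), np.float64(0.7596169009590794), np.float64(20.144775158500316))
-0.68 0.8 (np.float64(0.08072690407002522), np.float64(0.6874882783441847), np.float64(13.269281616930432))
```

```bash
python3 -m jog '[[-1,0.055,0,-0.028,0],[-1,0.11,0,-0.056,0],[-1,0.165,0,-0.085,0],[-1,0.22,0,-0.112,0],[-1,0.275,0,-0.14,0]]'; python3 -c "
from cell import robot;s=robot.read_state();print(s['q'],s['ee_rot'])"
python3 -m jog '[[-1,0.055,0,-0.028,0],[-1,0.11,0,-0.056,0]]'; python3 -c "
from cell import robot;s=robot.read_state();print(s['q'],s['ee_rot'])"
```

```text
time: 10.32
ee_pos: [0.7575, 0.066, 0.4913]
ee_rot: [0.998, 0.036, 0.05, -0.003]
contact_force: [0.3, 0.0, 0.7]
finger_gap: 0.0854
gripper_force: 0.0
[-0.01893603  0.70296982  0.12208856  0.01360254  2.21641256  1.48812415] [ 0.99807813  0.03617875  0.05023935 -0.00267293]
time: 10.58
ee_pos: [0.7762, 0.0665, 0.4878]
ee_rot: [0.997, 0.036, 0.072, -0.004]
contact_force: [0.1, -0.6, -0.1]
finger_gap: 0.0853
gripper_force: 0.0
[-0.01978329  0.71014865  0.12202832  0.01870155  2.16566318  1.49012613] [ 0.99673624  0.03613887  0.0720896  -0.00373351]
```

```bash
python3 -m jog '[[-1,0.06,0,-0.02,0],[-1,0.12,0,-0.04,0]]'; python3 -m jog '[[-1,0.06,0,-0.02,0],[-1,0.12,0,-0.04,0]]';python3 -m jog '[[-1,0.06,0,-0.015,0],[-1,0.12,0,-0.03,0]]';python3 -m jog '[[-1,0.06,0,-0.01,0],[-1,0.12,0,-0.02,0]]'|head -3; python3 -c "
from cell import robot;s=robot.read_state();print(s['q'],s['ee_rot'])"
```

```text
time: 10.82
ee_pos: [0.8012, 0.0675, 0.4773]
ee_rot: [0.995, 0.036, 0.094, -0.005]
contact_force: [0.2, -0.3, -0.4]
finger_gap: 0.0858
gripper_force: 0.0
time: 11.08
ee_pos: [0.8231, 0.0683, 0.4716]
ee_rot: [0.993, 0.036, 0.117, -0.006]
contact_force: [0.2, 0.5, -0.6]
finger_gap: 0.0856
gripper_force: 0.0
time: 11.32
ee_pos: [0.8464, 0.0693, 0.4648]
ee_rot: [0.99, 0.036, 0.14, -0.007]
contact_force: [-0.3, -0.0, -1.0]
finger_gap: 0.0854
gripper_force: 0.0
time: 11.58
ee_pos: [0.8709, 0.0705, 0.457]
ee_rot: [0.986, 0.036, 0.163, -0.008]
[-0.01972083  0.76991615  0.12222066  0.03594684  1.92250004  1.49662585] [ 0.98590124  0.0357058   0.16327909 -0.00798606]
```

```bash
for i in 1; do python3 -m jog '[[-1,0.0625,0,0,0],[-1,0.12,0,0,0]]'; python3 -m jog '[[-1,0.0625,0,0,0],[-1,0.12,0,0,0]]';python3 -m jog '[[-1,0.0625,0,0.005,0],[-1,0.12,0,0.01,0]]';python3 -m jog '[[-1,0.0625,0,0.01,0],[-1,0.12,0,0.02,0]]';python3 -m jog '[[-1,0.0625,0,0.01,0],[-1,0.12,0,0.02,0]]';python3 -m jog '[[-1,0.0625,0,0.01,0],[-1,0.12,0,0.02,0]]'; done |grep -E "pos|rot"; python3 -c "
from cell import robot;from scipy.spatial.transform import Rotation as R
s=robot.read_state();print(s['time'],s['q'],R.from_quat(s['ee_rot']).as_matrix())"
```

```text
ee_pos: [0.9012, 0.0722, 0.4414]
ee_rot: [0.982, 0.036, 0.187, -0.009]
ee_pos: [0.9275, 0.0736, 0.4318]
ee_rot: [0.977, 0.035, 0.211, -0.01]
ee_pos: [0.9545, 0.0752, 0.4208]
ee_rot: [0.971, 0.035, 0.236, -0.011]
ee_pos: [0.9818, 0.0768, 0.4086]
ee_rot: [0.965, 0.035, 0.26, -0.012]
ee_pos: [1.0053, 0.0781, 0.4019]
ee_rot: [0.958, 0.035, 0.284, -0.013]
ee_pos: [1.0254, 0.0792, 0.4004]
ee_rot: [0.95, 0.034, 0.309, -0.014]
13.075 [-0.01560127  0.89581103  0.12212577  0.05733606  1.49778     1.49746232] [[ 0.80710807  0.07384723  0.58576714]
 [ 0.05639413 -0.99725314  0.04801947]
 [ 0.58770423 -0.00572307 -0.80905561]]
```

Tilted 36° with azimuth 4.7°, nearly aligned with the rack. Back to the plate; I'll use a converter from world targets to shifts in tool axes.

```bash
cat >> h.py <<'E'
from scipy.spatial.transform import Rotation as Rt
def shifts(*P):
    s=robot.read_state();M=Rt.from_quat(s["ee_rot"]).as_matrix();p0=s["ee_pos"]
    print("t",s["time"],"tcp",p0.round(4),"tool z",M[:,2].round(3),"tool y",M[:,1].round(3))
    for p in P: print(p,"->",((np.array(p)-p0)@M).round(4))
E
python3 -c "
from h import *
shifts((.9,.05,.48),(.8,0,.50),(.6,-.14,.48),(.4443,-.2719,.2))"
```

```text
t 13.075 tcp [1.0254 0.0792 0.4004] tool z [ 0.586  0.048 -0.809] tool y [ 0.074 -0.997 -0.006]
(0.9, 0.05, 0.48) -> [-0.056   0.0195 -0.1392]
(0.8, 0, 0.5) -> [-0.1278  0.0618 -0.2164]
(0.6, -0.14, 0.48) -> [-0.3089  0.1868 -0.3241]
(0.4443, -0.2719, 0.2) -> [-0.6066  0.3084 -0.1951]
```

```bash
python3 -m jog '[[-1,-0.028,0.01,-0.055,0],[-1,-0.05,0.02,-0.11,0],[-1,-0.075,0.03,-0.16,0],[-1,-0.105,0.05,-0.2,0],[-1,-0.15,0.075,-0.23,0],[-1,-0.195,0.1,-0.26,0],[-1,-0.24,0.135,-0.285,0],[-1,-0.28,0.165,-0.31,0],[-1,-0.309,0.187,-0.324,0],[-1,-0.309,0.187,-0.324,0]]'; python3 -c "
from h import *
shifts((.4443,-.2719,.2),(.4443,-.2719,.11),(.4443,-.2719,.0256))"
```

```text
time: 14.32
ee_pos: [0.5978, -0.1415, 0.4805]
ee_rot: [0.95, 0.033, 0.309, -0.013]
contact_force: [0.3, 0.8, 0.4]
finger_gap: 0.085
gripper_force: 0.0
t 14.325 tcp [ 0.5978 -0.1415  0.4805] tool z [ 0.587  0.046 -0.808] tool y [ 0.071 -0.997 -0.005]
(0.4443, -0.2719, 0.2) -> [-0.2961  0.1205  0.1307]
(0.4443, -0.2719, 0.11) -> [-0.3491  0.121   0.2035]
(0.4443, -0.2719, 0.0256) -> [-0.3987  0.1214  0.2717]
```

```bash
python3 -m jog '[[-1,-0.06,0.01,0,0],[-1,-0.12,0.03,0.01,0],[-1,-0.17,0.055,0.04,0],[-1,-0.22,0.08,0.065,0],[-1,-0.26,0.105,0.1,0],[-1,-0.296,0.1205,0.1307,0],[-1,-0.323,0.121,0.167,0],[-1,-0.349,0.121,0.2035,0],[-1,-0.349,0.121,0.2035,0],[-1,-0.349,0.121,0.2035,0]]'; python3 -c "
from h import *
shifts((.4443,-.2719,.07),(.4443,-.2719,.0256))"
```

```text
time: 15.58
ee_pos: [0.4476, -0.2711, 0.1112]
ee_rot: [0.95, 0.035, 0.31, -0.014]
contact_force: [-0.1, -0.7, 0.6]
finger_gap: 0.0854
gripper_force: 0.0
t 15.575 tcp [ 0.4476 -0.2711  0.1112] tool z [ 0.587  0.048 -0.808] tool y [ 0.075 -0.997 -0.005]
(0.4443, -0.2719, 0.07) -> [-0.027   0.0007  0.0313]
(0.4443, -0.2719, 0.0256) -> [-0.0532  0.0009  0.0672]
```

```bash
python3 -m jog '[[-1,-0.027,0.001,0.031,0],[-1,-0.045,0.001,0.056,0],[-1,-0.053,0.001,0.067,0],[-1,-0.053,0.001,0.067,0],[0.3,-0.053,0.001,0.067,0],[1,-0.053,0.001,0.067,0],[1,-0.053,0.001,0.067,0],[1,-0.053,0.001,0.067,0],[1,-0.053,0.001,0.067,0]]' 90; python3 -c "
from h import *
s=robot.read_state()['ee_pos']
shifts(s+[0,0,.04],s+[0,0,.08],s+[.135,.226,.08])"
```

```text
time: 16.7
ee_pos: [0.4436, -0.2717, 0.0243]
ee_rot: [0.95, 0.034, 0.309, -0.014]
contact_force: [-3.0, 1.4, 6.5]
finger_gap: 0.0105
gripper_force: 88.1
t 16.7 tcp [ 0.4436 -0.2717  0.0243] tool z [ 0.587  0.048 -0.808] tool y [ 0.074 -0.997 -0.005]
[ 0.44362839 -0.27167365  0.06427135] -> [ 0.0236 -0.0002 -0.0323]
[ 0.44362839 -0.27167365  0.10427135] -> [ 0.0471 -0.0004 -0.0647]
[ 0.57862839 -0.04567365  0.10427135] -> [ 0.1687 -0.2158  0.0254]
```

```bash
python3 -m jog '[[1,0.0236,0,-0.032,0],[1,0.035,0,-0.0485,0],[1,0.06,-0.045,-0.03,0],[1,0.085,-0.09,-0.01,0],[1,0.11,-0.135,0.01,0],[1,0.135,-0.18,0.03,0],[1,0.155,-0.216,0.042,0],[1,0.157,-0.216,0.042,0],[1,0.157,-0.216,0.042,0],[1,0.157,-0.216,0.042,0]]'; python3 - <<'E'
from h import *
shifts()
for n in("top","scene"):cv2.imwrite(f"pics/{n}2.png",robot.read_camera(n)[:,:,::-1])
s=cv2.imread("pics/scene2.png");t=cv2.imread("pics/top2.png")
cv2.imwrite("pics/z3.png",np.hstack([cv2.resize(t[140:220,235:315],None,fx=5,fy=5),cv2.resize(s[210:290,215:295],None,fx=5,fy=5)]))
E
```

```text
time: 17.95
ee_pos: [0.5784, -0.0462, 0.0834]
ee_rot: [0.95, 0.034, 0.309, -0.014]
contact_force: [-0.6, -0.4, -1.8]
finger_gap: 0.0106
gripper_force: 88.5
t 17.95 tcp [ 0.5784 -0.0462  0.0834] tool z [ 0.586  0.047 -0.809] tool y [ 0.072 -0.997 -0.006]
```

View pics/z3.png

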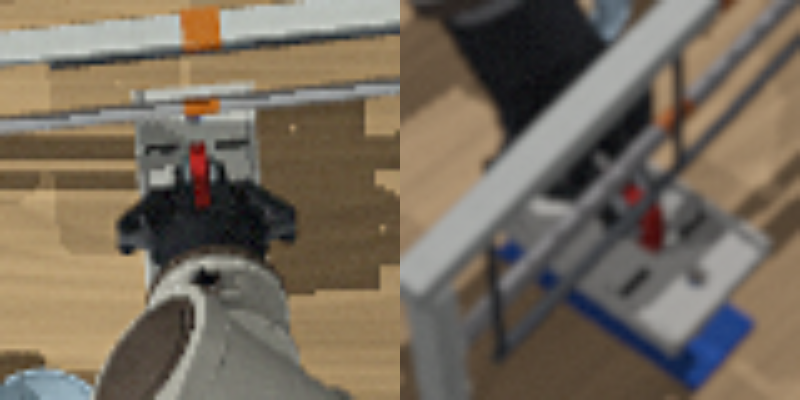

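The plate sits above the dock. Its far hole is at about top (273.4,164.0) and scene (274.4,264.6), just in front of the rail.

```bash
python3 - <<'E'
from h import *
np.set_printoptions(suppress=True,precision=1,linewidth=220)
t=cv2.imread("pics/top2.png");s=cv2.imread("pics/scene2.png")
print("hole",plane("top",[273.4,164.0],.071)*1000,plane("scene",[274.4,264.6],.071)*1000)
r=mask(t,(0,120,60),(8,255,255),(265,165,20,25));p=pts(r)
for v in np.unique(p[:,1]):
    u=p[p[:,1]==v][:,0];print(v,u.min(),u.max(),end='; ')
print(plane("top",p,.111).mean(0)*1000)
w=mask(t,(0,0,90),(179,40,255),(258,155,32,24));print(cv2.cvtColor(t,cv2.COLOR_BGR2GRAY)[160:180,258:290])
print(cv2.cvtColor(s,cv2.COLOR_BGR2GRAY)[258:272,267:283])
i=INFO["top"]
# predicted plate corners px
for dx,dy in((.075,.045),(.075,-.045),(.0,.045),(0,-.045)):
    y=np.radians(5.4);X=np.array([.5678+dx*np.cos(y)-dy*np.sin(y),-.0470+dx*np.sin(y)+dy*np.cos(y),.071]);f=192/np.tan(np.radians(i["vfov"]/2));c=i["R"]@X+i["t"];print(dx,dy,f*c[0]/c[2]+i["cx"],f*c[1]/c[2]+i["cy"])
E
```

```text
hole [[616.2 -41.5  71. ]] [[621.9 -41.1  71. ]]
169 273 275; 170 273 275; 171 273 275; 172 273 276; 173 273 275; 174 274 275; 175 274 276; 176 274 275; 177 274 275; 178 274 275; 179 275 276; 180 274 276; [573.6 -44.5 111. ]
[[145 126 126 128 121  97 123 127 106 101 106  87  92  80  56  64  58  63  68 120 128 162 159 160 157 153 153 155 152 150 148 158]
 [ 86  83  87  79  82  80  84  84 145 152 156 160 160 155 129 124 123 115 113 117 119 141 142 132 132 126 130 130 101  97  93  91]
 [161 160 166 158 160 158 154 146 152 150 151 142 145 132 109 106 104  94 107 102 127 157 150 179 180 181 161 193  91  68  72  72]
 [153 152 147 141 139 135 148 135 151 141 140 163 160 195  90  77  73 162 190 189 187 189 186 192 195 195 171 180  88  76  78  82]
 [111 109 125 109 122 128 103 126 107 124 129 134 127 143 116  91  92 135 138 138 134 137 135 138 136 139 109 139  84  79  83  88]
 [134 133 136 132 127 103  97 103  95  99 124 125 124 125 127 121 122 124 123 119 123 119 121 122 118 127  89 114  87  80  75  79]
 [151 149 153 151 128  98  97  98 100  97 106  99 127 126 129 125 127 128 123 125 125 129
[... 2177 characters left out ...]
  92 111 136 158 166 165 165 166 161]
 [106 105 111 126 136 109  79  78  94 133 157 165 167 166 162 144]
 [106 112 131 153 155 128  93  83 103 139 161 167 166 161 143 118]
 [110 131 154 165 165 153 135 129 136 155 165 167 161 143 117 106]
 [129 151 165 167 167 166 163 161 163 166 167 166 149 120 103 116]
 [153 165 166 166 166 166 166 166 167 167 165 155 128 103 112 126]
 [164 166 167 165 164 164 167 165 168 167 154 132 101  92 111 124]
 [165 165 164 164 165 164 166 167 166 155 131  99  75  73  92 109]]
0.075 0.045 260.93116212939697 158.1761894637709
0.075 -0.045 284.97443881553477 155.8383015308928
0.0 0.045 262.86046895583496 178.08784726765438
0 -0.045 286.9904482683328 175.75154959532054
```

```bash
python3 -m jog '[[1,-0.006,0,0.008,-1.3],[1,-0.012,0,0.016,-1.3],[1,-0.016,0,0.022,-1.3],[1,-0.0195,0,0.027,-1.3],[1,-0.023,0,0.0315,-1.3],[1,-0.023,0,0.0315,-1.3],[1,-0.023,0,0.0315,-1.3]]'; python3 -c "
from h import *
s=robot.read_state();print(s['moment']);p=s['ee_pos'];shifts(p-[0,0,.01])"
```

```text
time: 18.92
ee_pos: [0.5787, -0.0457, 0.0441]
ee_rot: [0.95, 0.045, 0.309, -0.01]
contact_force: [-0.5, -9.1, -6.7]
finger_gap: 0.0106
gripper_force: 88.5
[-1.37001545  0.8020135  -0.37605713]
t 18.925 tcp [ 0.5787 -0.0457  0.0441] tool z [ 0.586  0.047 -0.809] tool y [ 0.092 -0.996  0.009]
[ 0.57868405 -0.04567449  0.03413728] -> [-0.0059 -0.0001  0.0081]
```

```bash
python3 -m jog '[[1,0,0.001,0,0],[1,-0.002,0.0015,0.003,0],[1,-0.004,0.0015,0.0055,0],[1,-0.0055,0.0015,0.0075,0],[1,-0.0055,0.0015,0.0075,0]]'; python3 -c "
from h import *
s=robot.read_state();print(s['moment'])"
```

```text
time: 19.55
ee_pos: [0.5787, -0.0465, 0.035]
ee_rot: [0.95, 0.045, 0.309, -0.011]
contact_force: [0.4, -0.3, -2.5]
finger_gap: 0.0107
gripper_force: 88.8
[-0.08163813  0.45642556 -0.0107858 ]
```

```bash
python3 -m jog '[[1,-0.0005,0,0.0007,0],[0.3,-0.0005,0,0.0007,0],[0,-0.0005,0,0.0007,0],[-0.5,-0.0005,0,0.0007,0],[-0.5,0,0,-0.04,0],[-0.5,0,0,-0.1,0],[-0.5,0,0,-0.16,0],[-0.5,0,0,-0.22,0],[-0.5,0,0,-0.26,0],[-0.5,0,0,-0.26,0]]'; python3 - <<'E'
from h import *
shifts()
for n in("top","scene"):cv2.imwrite(f"pics/{n}3.png",robot.read_camera(n)[:,:,::-1])
s=cv2.imread("pics/scene3.png");t=cv2.imread("pics/top3.png")
cv2.imwrite("pics/z4.png",np.vstack([np.hstack([cv2.resize(t[145:205,240:320],None,fx=5,fy=5),cv2.resize(s[225:285,215:295],None,fx=5,fy=5)]),np.hstack([cv2.resize(t[185:245,150:230],None,fx=5,fy=5),cv2.resize(s[135:195,270:350],None,fx=5,fy=5)])]))
for nm,im,roi in(("top",t,(160,185,45,60)),("scene",s,(285,135,45,50))):
    y=mask(im,(18,110,40),(33,255,255),roi);p=pts(y)
    for v in np.unique(p[:,1]):
        u=p[p[:,1]==v][:,0];print(v,u.min(),u.max(),end='; ')
    print()
E
```

```text
time: 20.8
ee_pos: [0.4261, -0.0599, 0.2486]
ee_rot: [0.949, 0.045, 0.312, -0.009]
contact_force: [0.4, -0.3, -0.8]
finger_gap: 0.0642
gripper_force: 0.0
t 20.8 tcp [ 0.4261 -0.0599  0.2486] tool z [ 0.591  0.044 -0.806] tool y [ 0.09  -0.996  0.012]
185 202 202; 187 193 193; 188 177 177; 190 199 199; 192 169 182; 193 173 188; 194 189 189; 195 203 203; 196 191 191; 197 189 202; 198 191 194; 199 189 203; 200 169 202; 201 169 203; 202 169 204; 203 160 203; 204 170 202; 205 171 197; 206 171 204; 207 167 202; 208 169 203; 209 169 202; 210 169 198; 211 169 203; 212 169 200; 213 169 201; 214 170 176; 215 170 200; 216 161 203; 217 170 193; 218 170 200; 219 163 201; 220 171 202; 221 173 204; 222 192 192; 223 172 201; 224 172 203; 225 162 204; 226 193 203; 227 193 201; 228 173 201; 229 161 202; 230 161 198; 231 203 203; 232 160 197; 233 161 203; 234 162 196; 235 161 169; 236 163 199; 237 161 194; 238 161 202; 239 160 195; 240 162 204; 241 166 202; 242 160 201; 243 161 196; 244 163 204; 
139 300 302; 140 299 304; 141 299 307; 142 299 310; 143 298 311; 144 298 311; 145 298 311; 146 298 311; 147 298 311; 148 298 311; 149 298 311; 150 297 311; 151 297 311; 152 297 311; 153 297 312; 154 296 313; 155 297 315; 156 296 315; 157 297 314; 158 296 314; 159 296 314; 160 296 310; 161 296 309; 162 296 309; 163 296 308; 164 296 301; 165 296 301; 166 296 300; 167 296 299;
```

View pics/z4.png

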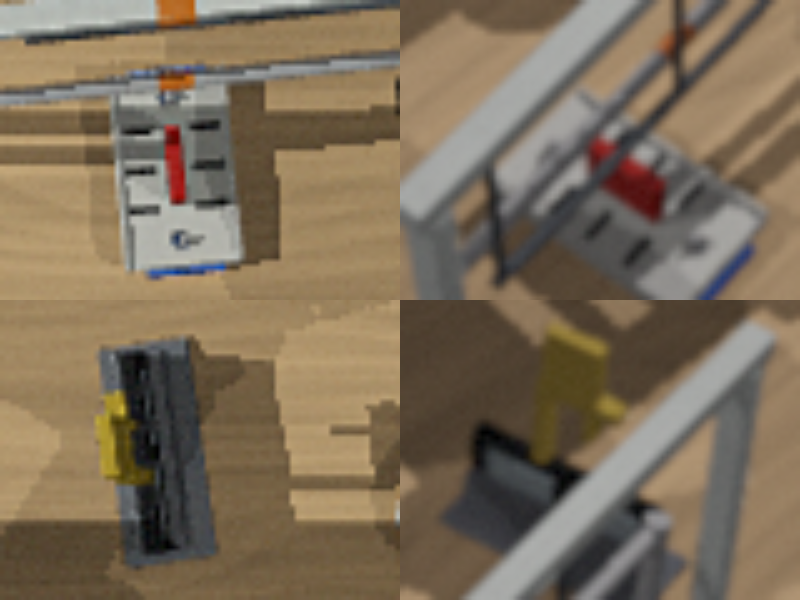

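The plate is seated, with a pin visible in each hole. The yellow tab is at about top (170–173, 203–216) and scene (298–311, 140–154), in a stand with yaw near 7.3°.

```bash
python3 - <<'E'
from h import *
np.set_printoptions(suppress=True,precision=1,linewidth=220)
t=cv2.imread("pics/top3.png");s=cv2.imread("pics/scene3.png")
h=cv2.cvtColor(t,cv2.COLOR_BGR2HSV)[:,:,1];print(h[200:226,166:186]);print(cv2.cvtColor(t,cv2.COLOR_BGR2GRAY)[200:226,166:186])
# stand edges: grey (low sat)
m=mask(t,(0,0,20),(179,70,140),(165,188,35,56));b=blobs(m,100);print(b)
n,l,st,c=cv2.connectedComponentsWithStats(m);k=1+np.argmax(st[1:,4]);l=(l==k).astype(np.uint8);print(rect("top",l,.044),rect("top",l,.0))
E
```

```text
[[ 98 100 102 111  31  22  22  14  15  44  35  91  29  82   4  12  25  33  28  21]
 [102 104 109 110  19  25  21  24  14  17  34 166  35  26  17  17  11  43   9  13]
 [101 107 101 112  55  37  42  35  49  64  78  46  21  12  29  19  16  17  15   0]
 [ 98 103  99 109  34  97  84 144 154  73  25  26  26  41  47   4   8  35  27  33]
 [102 106  99  95 121 179 183 185 205  59 107   7  14  34  18  13  23  46  19   4]
 [ 96 106 106 103  99 189 199 193 203 143 114 133   0  18   8  17  15  73  19  17]
 [103 105 108 104  81 188 188 182 183 172  73  31 102  22  67  21  20  26  24   5]
 [105 110  94  86  75 171 197 181 181 185 115  55  28  43  18   4  12  38  47  12]
 [104 103  95 167 175 177 193 192 204 164  92 100 116  34  57   8  16   9  59   4]
 [100  96  91 168 195 202 209 255 217 234 171 156  54  56   6   6  16  13  11  14]
 [103 101  89 150 185 194 186 197 165 186 219 130  30  42  30   5  12  15  28  13]
 [104  98  88 148 184 190 185 188 199 159 121  35  35  64  26  33  26  24  24  25]
 [101 105  90 141 183 182 181 210 208 225  35  91  18 255  24  58  33  21  32  16]
 [101 104  95 115 194
[... 2706 characters left out ...]
 61  63  33]
 [130 133 130 131 137 104  99  80  61  76  91  69  73  69  39  69  19  54  54  38]
 [137 141 139 139 139 134 140  95  80  84  70  71  58  51  46  69  25  62  61  47]
 [136 138 137 138 137 135 140 114  99 108 102  48  35  24  30  52  17  62  60  50]
 [133 134 135 135 134 137 139 122  97 109 107  44  27  19  25  37  31  66  63  52]
 [136 138 131 135 137 139 141 125  96 101 107  65  20  21  24  37  37  53  61  64]
 [137 142 133 140 140 139 137 129  97  94 105  70  34  20  29  37  51  36  59  66]]
[(np.int32(624), array([182.3, 215.3]), array([169, 192,  24,  47], dtype=int32))]
(array([428. , 306.1]), array([166.4,  70.2]), 8.42) (array([429.4, 314. ]), array([170.5,  72. ]), 8.42)
```

```bash
python3 - <<'E'
from h import *
c=plane("top",[170.9,213.6],.198)[0];print("tab top",c, plane("top",[[170.1,208],[171.7,219.5]],.198))
# scene check: tab -y face mid: project
y=np.radians(7.8);e=np.array([np.cos(y),np.sin(y),0]);n=np.array([-np.sin(y),np.cos(y),0])
i=INFO["scene"];f=192/np.tan(np.radians(i["vfov"]/2))
for dx,dy,dz in((-.022,-.006,0),(.022,-.006,0),(-.022,.006,0)):
    q=i["R"]@(c+e*dx+n*dy)+i["t"];print(f*q[0]/q[2]+i["cx"],f*q[1]/q[2]+i["cy"])
M=Rt.from_quat(robot.read_state()["ee_rot"]).as_matrix()
g=np.array([c[0],c[1],.180])-.008*e;tcp=g+.019*M[:,2];shifts(tcp+[0,0,.1],tcp)
E
```

```text
tab top [0.42778139 0.31323144 0.198     ] [[0.44704126 0.3162673  0.198     ]
 [0.4075318  0.31018717 0.198     ]]
299.1303119104969 140.7040351590892
310.43659955995264 146.04103279190716
301.14178380448396 138.703928745758
t 20.9 tcp [ 0.4263 -0.0593  0.2454] tool z [ 0.587  0.047 -0.808] tool y [ 0.091 -0.996  0.008]
[0.43101003 0.31304466 0.26464532] -> [ 0.0444 -0.3702  0.0048]
[0.43101003 0.31304466 0.16464532] -> [-0.0145 -0.371   0.0856]
```

```bash
python3 -m jog '[[-0.5,0.01,-0.06,0,-1.7],[-0.5,0.02,-0.12,0,-1.7],[-0.5,0.03,-0.18,0,-1.7],[-0.5,0.04,-0.24,0,-1.7],[-0.5,0.044,-0.3,0.005,-1.7],[-0.5,0.044,-0.35,0.005,-1.7],[-0.5,0.044,-0.37,0.005,-1.7],[-0.5,0.044,-0.37,0.005,-1.7],[-0.5,0.044,-0.37,0.005,-1.7]]'; python3 -c "
from h import *
shifts((.431,.313,.21),(.431,.313,.1645))"
```

```text
time: 22.02
ee_pos: [0.429, 0.3181, 0.2615]
ee_rot: [0.949, 0.063, 0.308, -0.006]
contact_force: [-0.7, 0.2, 0.1]
finger_gap: 0.0642
gripper_force: 0.0
t 22.025 tcp [0.429  0.3181 0.2615] tool z [ 0.583  0.051 -0.811] tool y [ 0.124 -0.992  0.027]
(0.431, 0.313, 0.21) -> [-0.0291  0.0039  0.0427]
(0.431, 0.313, 0.1645) -> [-0.0557  0.0026  0.0796]
```

```bash
python3 -m jog '[[-0.5,-0.015,0.004,0.022,0],[-0.5,-0.029,0.004,0.0427,0],[-0.5,-0.045,0.003,0.065,0],[-0.5,-0.0557,0.0026,0.0796,0],[-0.5,-0.0557,0.0026,0.0796,0]]'; python3 -m jog '[[0,0,0,0,0],[0.4,0,0,0,0],[1,0,0,0,0],[1,0,0,0,0],[1,0,0,0,0],[1,0,0,0,0]]' 60; python3 - <<'E'
from h import *
p=robot.read_state()["ee_pos"];shifts(p+[0,0,.02],p+[0,0,.05],p+[0,0,.1])
cv2.imwrite("pics/scene4.png",robot.read_camera("scene")[:,:,::-1])
E
```

```text
time: 22.65
ee_pos: [0.4323, 0.3074, 0.1649]
ee_rot: [0.95, 0.06, 0.308, -0.005]
contact_force: [-0.3, -0.0, 0.5]
finger_gap: 0.0643
gripper_force: 0.0
time: 23.4
ee_pos: [0.4331, 0.3095, 0.1683]
ee_rot: [0.949, 0.059, 0.31, -0.008]
contact_force: [0.4, 8.2, -0.1]
finger_gap: 0.0115
gripper_force: 58.2
t 23.4 tcp [0.4331 0.3095 0.1683] tool z [ 0.588  0.051 -0.808] tool y [ 0.117 -0.993  0.022]
[0.43307179 0.30945744 0.18827305] -> [ 0.0118  0.0004 -0.0162]
[0.43307179 0.30945744 0.21827305] -> [ 0.0295  0.0011 -0.0404]
[0.43307179 0.30945744 0.26827305] -> [ 0.0589  0.0022 -0.0808]
```

```bash
python3 -m jog '[[1,0,-0.0015,0,0],[1,0.006,-0.0015,-0.008,0],[1,0.012,-0.001,-0.016,0],[1,0.0205,-0.001,-0.028,0],[1,0.03,0,-0.04,0],[1,0.044,0,-0.06,0],[1,0.059,0,-0.081,0],[1,0.059,0,-0.081,0],[1,0.059,0,-0.081,0]]'; python3 - <<'E'
from h import *
shifts();print(robot.read_state()["moment"])
for n in("top","scene"):cv2.imwrite(f"pics/{n}5.png",robot.read_camera(n)[:,:,::-1])
s=cv2.imread("pics/scene5.png");t=cv2.imread("pics/top5.png")
cv2.imwrite("pics/z5.png",np.hstack([cv2.resize(t[170:250,150:230],None,fx=5,fy=5),cv2.resize(s[110:190,255:335],None,fx=5,fy=5)]))
E
```

```text
time: 24.58
ee_pos: [0.4325, 0.3105, 0.2666]
ee_rot: [0.949, 0.059, 0.309, -0.006]
contact_force: [-0.2, -0.4, -2.3]
finger_gap: 0.0114
gripper_force: 58.8
t 24.575 tcp [0.4325 0.3105 0.2666] tool z [ 0.586  0.047 -0.809] tool y [ 0.116 -0.993  0.026]
[-0.03992415  0.48540904  0.02454555]
```

View pics/z5.png

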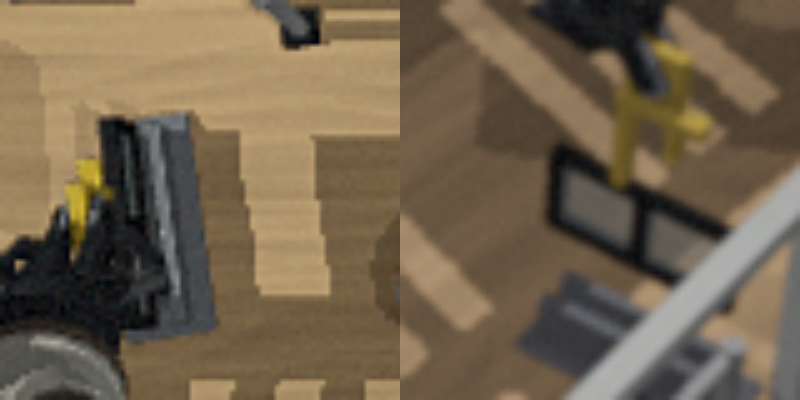

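The hanger is lifted clear and upright. Scene crop: ear tip at about (317,134), neck foot at (297.4,147), and the frame is visible below. I'll check the in-hand pose against these and plan the hooking.

```bash
python3 - <<'E'
from h import *
np.set_printoptions(suppress=True,precision=4)
i=INFO["scene"];f=192/np.tan(np.radians(i["vfov"]/2))
tcp=robot.read_state()["ee_pos"]
y=np.radians(6.7);e=np.array([np.cos(y),np.sin(y),0]);n=np.array([-np.sin(y),np.cos(y),0])
hook=tcp+np.array([-.0053,0,-.0313])-.0*e   # hanger (0,129)
for nm,x,yy,z in(("tabR",.022,-.006,.190),("tabL",-.022,-.006,.190),("tabL back",-.022,.006,.190),("ear",.040,-.006,.145),("earlow",.04,-.006,.135),("neckL",-.024,-.006,.070),("frameL top",-.075,-.007,.07),("frameL bot",-.075,-.007,0),("frameR top",.075,-.007,.07)):
    q=i["R"]@(hook+e*x+n*yy+[0,0,z-.129])+i["t"];print(nm,round(f*q[0]/q[2]+i["cx"],1),round(f*q[1]/q[2]+i["cy"],1))
s=cv2.imread("pics/scene5.png")
m=mask(s,(18,110,50),(33,255,255),(290,112,35,40));p=pts(m)
for v in np.unique(p[:,1]):
    u=p[p[:,1]==v][:,0];print(v,u.min(),u.max(),end='; ')
g=cv2.cvtColor(s,cv2.COLOR_BGR2GRAY);print();print(g[132:162:1,280:294])
# rail geometry
yr=np.radians(5.4);ex=np.array([np.cos(yr),np.sin(yr)]);ey=np.array([-np.sin(yr),np.cos(yr)])
D=np.array([.5678,-.047]);mk=D+.04*ex;gap=mk
print("mark",mk, "rail at +145:",mk+.145*ey)
# rail in top0 image: left end near post
E
```

```text
tabR 311.7 123.0
tabL 299.9 117.5
tabL back 302.1 115.5
ear 315.5 136.3
earlow 315.3 138.7
neckL 297.7 145.6
frameL top 285.0 139.6
frameL bot 284.5 154.7
frameR top 322.7 158.3
117 304 306; 118 305 307; 119 306 310; 120 306 312; 121 307 313; 122 307 313; 123 307 313; 124 300 313; 125 300 313; 126 299 313; 127 298 313; 128 298 313; 129 297 312; 130 298 312; 131 298 312; 132 297 316; 133 298 317; 134 298 317; 135 298 317; 136 297 316; 137 297 316; 138 297 314; 139 298 311; 140 297 311; 141 297 311; 142 297 310; 143 297 301; 144 296 301; 145 296 301; 146 297 300; 147 298 299; 
[[ 69  68  68  69  80 104 119 124 126 125 126 126 127 124]
 [ 71  69  72  69  67  82 104 120 127 128 125 127 123 125]
 [ 71  72  69  69  67  67  83 103 119 126 125 125 125 126]
 [ 68  69  71  66  68  67  70  79 103 119 125 124 125 126]
 [ 70  67  70  69  70  71  65  67  82 101 119 124 126 127]
 [ 68  71  68  69  70  68  63  60  64  82 101 123 129 128]
 [ 71  69  69  70  67  64  51  44  57  62  81 104 119 125]
 [ 71  69  71  68  63  50  31  22  31  47  59  77  99 116]
 [ 70  70  68  69  58  41  18  14  12  19  26 
[... 605 characters left out ...]
 91  92  92  79  49  19  21  53  77  89  93  92  95  93]
 [ 93  94  89  72  40  17  24  52  67  81  89  91  92  92]
 [ 92  93  88  75  41  15  20  47  56  66  76  84  89  91]
 [ 89  93  88  78  53  26  14  25  38  49  58  66  78  84]
 [ 88  88  86  85  69  54  36  24  23  24  41  48  62  70]
 [ 88  84  86  88  84  76  68  50  37  24  21  27  38  50]
 [ 84  85  85  89  88  88  86  77  69  52  36  23  23  30]
 [ 86  88  89  87  88  90  89  89  87  82  67  53  40  28]
 [ 87  89  87  87  89  89  89  91  93  92  90  85  72  60]
 [ 87  85  88  90  87  90  91  90  93  92  96  98  94  86]
 [ 85  89  87  90  90  90  94  94  92  94  94  95  97  91]]
mark [ 0.6076 -0.0432] rail at +145: [0.594  0.1011]
```

```bash
cat >> h.py <<'E'
yr=np.radians(5.4);EX=np.array([np.cos(yr),np.sin(yr),0]);EY=np.array([-np.sin(yr),np.cos(yr),0]);MK=np.array([.6076,-.0432,.215])
OFF=np.array([.0053,0,.0313])
def rk(x,y,z): return (MK+x*EX+y*EY+[0,0,z]+OFF).round(4)
E
python3 - <<'E'
from h import *
np.set_printoptions(suppress=True,precision=4)
t=cv2.imread("pics/top5.png");g=cv2.cvtColor(t,cv2.COLOR_BGR2GRAY);i=INFO["top"];f=192/np.tan(np.radians(i["vfov"]/2))
for yy in(-.12,.06,.1,.15,.2):
    q=i["R"]@(MK+yy*EY)+i["t"];u,v=f*q[0]/q[2]+i["cx"],f*q[1]/q[2]+i["cy"];r=int(round(v));print(yy,round(u,1),round(v,1),r-4,g[r-4:r+5,int(round(u))])
shifts(rk(-.14,.13,.04),rk(-.06,.13,.04),rk(-.003,.13,.04),rk(-.003,.13,.0))
E
```

```text
-0.12 309.5 157.3 153 [134 139 105  79 159 139 111 126 128]
0.06 257.1 162.4 158 [136 139 140  81 150 151 116 130 147]
0.1 245.4 163.5 159 [158 154 161 103  85 144 123 153 117]
0.15 230.9 164.9 161 [156 154 132 141 160 142  95  96  95]
0.2 216.4 166.3 162 [151 150 155 129 151 153 108 103  98]
t 24.675 tcp [0.4324 0.3105 0.2664] tool z [ 0.586  0.047 -0.809] tool y [ 0.116 -0.993  0.026]
[0.4613 0.073  0.2863] -> [ 0.009   0.2397 -0.0104]
[0.5409 0.0806 0.2863] -> [0.0737 0.2413 0.0365]
[0.5977 0.0859 0.2863] -> [0.1198 0.2426 0.07  ]
[0.5977 0.0859 0.2463] -> [0.0964 0.2416 0.1024]
```

```bash
python3 -m jog '[[1,0.012,0.04,-0.02,0],[1,0.012,0.09,-0.02,0],[1,0.012,0.14,-0.02,0],[1,0.01,0.19,-0.012,0],[1,0.009,0.24,-0.01,0],[1,0.04,0.241,0.012,0],[1,0.074,0.2413,0.0365,0],[1,0.074,0.2413,0.0365,0],[1,0.074,0.2413,0.0365,0]]'; python3 - <<'E'
from h import *
shifts(rk(-.06,.13,.04),rk(-.03,.13,.04),rk(-.003,.13,.04),rk(-.003,.13,.0))
for n in("top","scene"):cv2.imwrite(f"pics/{n}6.png",robot.read_camera(n)[:,:,::-1])
s=cv2.imread("pics/scene6.png");t=cv2.imread("pics/top6.png")
cv2.imwrite("pics/z6.png",np.hstack([cv2.resize(t[130:210,205:285],None,fx=5,fy=5),cv2.resize(s[160:240,250:330],None,fx=5,fy=5)]))
E
```

```text
time: 25.8
ee_pos: [0.5409, 0.081, 0.2866]
ee_rot: [0.949, 0.059, 0.309, -0.006]
contact_force: [0.1, -0.1, -1.1]
finger_gap: 0.0112
gripper_force: 59.4
t 25.8 tcp [0.5409 0.081  0.2866] tool z [ 0.585  0.048 -0.81 ] tool y [ 0.116 -0.993  0.025]
[0.5409 0.0806 0.2863] -> [-0.0002  0.0004  0.0002]
[0.5708 0.0834 0.2863] -> [0.0241 0.001  0.0178]
[0.5977 0.0859 0.2863] -> [0.0459 0.0017 0.0337]
[0.5977 0.0859 0.2463] -> [0.0225 0.0007 0.0661]
```

View pics/z6.png

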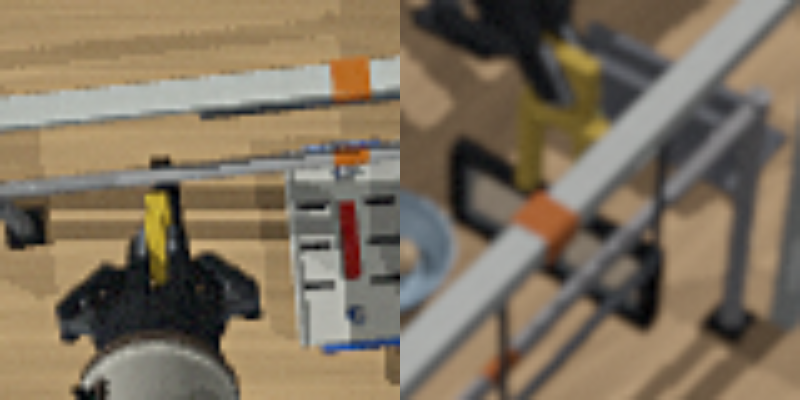

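The ear sits just short of the rail at top (237,169) and the frame passes under it, left of the keeper's end. Moving in.

```bash
python3 -m jog '[[1,0.0125,0.0005,0.009,0],[1,0.0241,0.001,0.0178,0],[1,0.035,0.0015,0.0255,0],[1,0.0459,0.0017,0.0337,0],[1,0.0459,0.0017,0.0337,0],[1,0.0459,0.0017,0.0337,0]]'; python3 - <<'E'
from h import *
shifts(rk(-.003,.13,.02),rk(-.003,.13,.002),rk(-.003,.13,-.002))
E
```

```text
time: 26.65
ee_pos: [0.5981, 0.0859, 0.2872]
ee_rot: [0.949, 0.059, 0.309, -0.006]
contact_force: [-0.3, 0.2, -1.5]
finger_gap: 0.0116
gripper_force: 59.4
t 26.65 tcp [0.5981 0.0859 0.2872] tool z [ 0.586  0.048 -0.809] tool y [ 0.116 -0.993  0.025]
[0.5977 0.0859 0.2663] -> [-0.0126 -0.0006  0.0167]
[0.5977 0.0859 0.2483] -> [-0.0232 -0.0011  0.0313]
[0.5977 0.0859 0.2443] -> [-0.0255 -0.0012  0.0345]
```

```bash
python3 -m jog '[[1,-0.006,0,0.008,0],[1,-0.0126,-0.0006,0.0167,0],[1,-0.018,-0.001,0.024,0],[1,-0.0232,-0.001,0.0313,0],[1,-0.0232,-0.001,0.0313,0],[1,-0.0232,-0.001,0.0313,0]]'; python3 - <<'E'
from h import *
s=robot.read_state();print(s["moment"])
for n in("top","scene"):cv2.imwrite(f"pics/{n}7.png",robot.read_camera(n)[:,:,::-1])
E
```

```text
time: 27.4
ee_pos: [0.5979, 0.0858, 0.2488]
ee_rot: [0.949, 0.059, 0.31, -0.006]
contact_force: [-0.0, -0.0, -2.8]
finger_gap: 0.0116
gripper_force: 59.4
[-0.03635739  0.47198062  0.05160532]
```

```bash
python3 -m jog '[[1,-0.0006,0,0.0008,0],[1,-0.0012,0,0.0016,0],[1,-0.0018,0,0.0024,0],[1,-0.0018,0,0.0024,0]]' | grep -E "time|pos|contact";  python3 -m jog '[[1,-0.0006,0,0.0008,0],[1,-0.0009,0,0.0012,0],[1,-0.0009,0,0.0012,0]]' | grep -E "pos|contact"
```

```text
time: 28.0
ee_pos: [0.598, 0.0858, 0.2462]
contact_force: [-2.0, -0.3, 2.8]
ee_pos: [0.5983, 0.0857, 0.246]
contact_force: [-8.2, 0.0, 14.3]
```

Contact with the rail confirms it is hooked. I'll lift about 2.5 mm and slide along the rail.

```bash
python3 -m jog '[[1,-0.0005,0,-0.0028,0],[1,-0.0005,0,-0.0036,0],[1,-0.0005,0,-0.0036,0],[1,-0.0005,0,-0.0036,0]]'; python3 - <<'E'
from h import *
p=robot.read_state()["ee_pos"]
P=lambda y:(p-y*EY).round(4)
shifts(P(.03),P(.06),P(.1),P(.13)); print(rk(-.003,0,0.002))
E
```

```text
time: 28.88
ee_pos: [0.5952, 0.0855, 0.2463]
ee_rot: [0.949, 0.059, 0.309, -0.006]
contact_force: [0.1, -1.3, -0.8]
finger_gap: 0.0113
gripper_force: 59.6
t 28.875 tcp [0.5952 0.0855 0.2463] tool z [ 0.586  0.048 -0.809] tool y [ 0.116 -0.993  0.025]
[0.598  0.0556 0.2463] -> [-0.001   0.03    0.0002]
[0.6008 0.0257 0.2463] -> [-0.002   0.06    0.0004]
[ 0.6046 -0.0141  0.2463] -> [-0.0033  0.0999  0.0008]
[ 0.6074 -0.044   0.2463] -> [-0.0043  0.13    0.001 ]
[ 0.6099 -0.0435  0.2483]
```

```bash
python3 -m jog '[[1,0.0012,0,-0.0016,0],[1,0.0005,0.025,-0.0016,0],[1,0,0.05,-0.0014,0],[1,-0.001,0.075,-0.001,0],[1,-0.002,0.1,-0.001,0],[1,-0.0025,0.12,-0.001,0],[1,-0.003,0.1295,-0.0006,0],[1,-0.003,0.1295,-0.0006,0],[1,-0.003,0.1295,-0.0006,0]]'; python3 - <<'E'
from h import *
np.set_printoptions(suppress=True,precision=4)
shifts(rk(-.003,0,0))
for n in("top","scene"):cv2.imwrite(f"pics/{n}8.png",robot.read_camera(n)[:,:,::-1])
s=cv2.imread("pics/scene8.png");t=cv2.imread("pics/top8.png")
cv2.imwrite("pics/z7.png",np.hstack([cv2.resize(t[130:210,235:315],None,fx=5,fy=5),cv2.resize(s[180:260,240:320],None,fx=5,fy=5)]))
E
```

```text
time: 30.0
ee_pos: [0.6074, -0.0428, 0.2485]
ee_rot: [0.949, 0.059, 0.309, -0.006]
contact_force: [0.3, 0.4, -1.1]
finger_gap: 0.0115
gripper_force: 59.5
t 30.0 tcp [ 0.6074 -0.0428  0.2485] tool z [ 0.586  0.048 -0.809] tool y [ 0.116 -0.993  0.025]
[ 0.6099 -0.0435  0.2463] -> [0.0006 0.0009 0.0032]
```

View pics/z7.png

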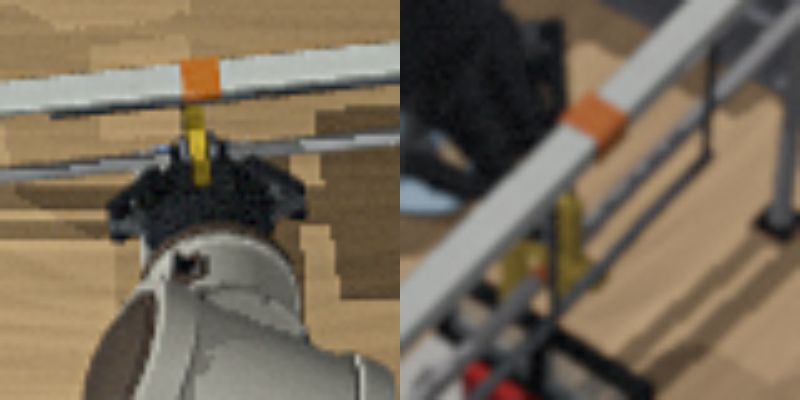

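The tab and ear line up with the orange band (ear column about 274, band about 274.7). Lower, release, back away.

```bash
python3 -m jog '[[1,-0.0007,0.0005,0.001,0],[1,-0.0014,0.0005,0.0019,0],[1,-0.0014,0.0005,0.0019,0],[1,-0.0014,0.0005,0.0019,0]]' 20; python3 -m jog '[[0.8,0,0,0,0],[0.6,0,0,0,0],[0.4,0,0,0,0],[0.2,0,0,0,0],[0,0,0,0,0],[0,0,0,0,0]]'; python3 -m jog '[[0,0,0,-0.02,0],[0,0,0,-0.05,0],[0,0,0,-0.1,0],[0,0,0,-0.15,0],[0,0,0,-0.2,0],[0,0,0,-0.25,0],[0,0,0,-0.28,0],[0,0,0,-0.28,0],[0,0,0,-0.28,0],[0,0,0,-0.28,0]]'; python3 - <<'E'
from h import *
for n in("top","scene"):cv2.imwrite(f"pics/{n}9.png",robot.read_camera(n)[:,:,::-1])
s=cv2.imread("pics/scene9.png");t=cv2.imread("pics/top9.png")
cv2.imwrite("pics/z8.png",np.hstack([cv2.resize(t[130:210,235:315],None,fx=5,fy=5),cv2.resize(s[180:260,240:320],None,fx=5,fy=5)]))
E
```

```text
time: 30.6
ee_pos: [0.6076, -0.044, 0.2463]
ee_rot: [0.949, 0.059, 0.309, -0.006]
contact_force: [0.0, -0.7, -0.0]
finger_gap: 0.0113
gripper_force: 59.8
time: 31.35
ee_pos: [0.6076, -0.044, 0.2462]
ee_rot: [0.949, 0.059, 0.309, -0.006]
contact_force: [0.2, -0.1, 1.6]
finger_gap: 0.0428
gripper_force: 0.0
time: 32.6
ee_pos: [0.4437, -0.0574, 0.4713]
ee_rot: [0.949, 0.059, 0.309, -0.007]
contact_force: [-0.3, -0.3, 0.6]
finger_gap: 0.043
gripper_force: 0.0
```

View pics/z8.png

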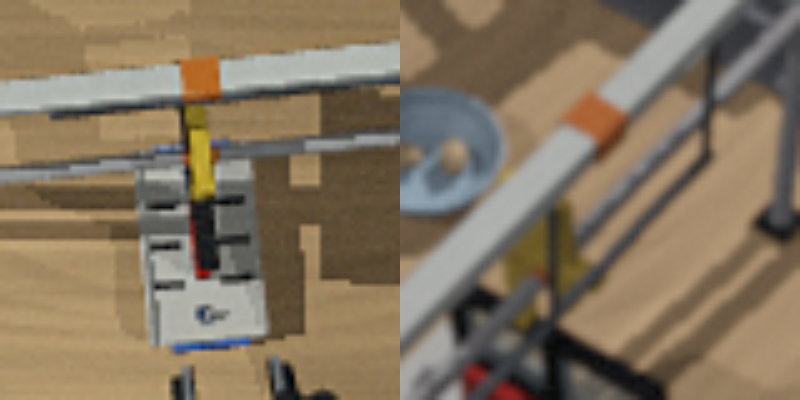

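The hanger hangs on the rail with orange showing on both sides of the tab, and the plate is flush with the near pin in its hole. I'll let it settle, check and hand in.

```bash
python3 -m jog '[[0,0,0,0,0],[0,0,0,0,0],[0,0,0,0,0],[0,0,0,0,0],[0,0,0,0,0],[0,0,0,0,0],[0,0,0,0,0],[0,0,0,0,0],[0,0,0,0,0],[0,0,0,0,0]]' >/dev/null; python3 - <<'E'
from h import *
np.set_printoptions(suppress=True,precision=4)
t=robot.read_camera("top")[:,:,::-1].copy();o=cv2.imread("pics/top9.png")
for im in(o,t):
    m=mask(im,(20,150,100),(32,255,255),(268,150,16,22));p=pts(m);print(len(p),p.mean(0),rect("top",m,.276),plane("top",p,.276).mean(0))
print("mark",MK)
d=cv2.absdiff(t,o)[140:210,250:300].max(2);print((d>40).sum())
for nm,lo,hi,roi in(("spray",(100,100,30),(125,255,255),(135,150,30,25)),("dish",(95,25,60),(115,160,255),(225,208,38,38)),("box",(90,8,40),(125,80,200),(345,130,55,60))):
    print(nm,[pts(mask(im,lo,hi,roi)).mean(0) for im in(cv2.imread("pics/top0.png"),t)])
E
```

```text
76 [274.5132 160.3684] (array([601.1, -42.3]), array([60.3, 14.4]), 3.58) [ 0.5996 -0.042   0.276 ]
77 [274.5584 160.3377] (array([601. , -42.3]), array([60.5, 14.4]), 3.35) [ 0.5997 -0.0421  0.276 ]
mark [ 0.6076 -0.0432  0.215 ]
13
spray [array([150.7699, 163.9204]), array([150.7699, 163.8938])]
dish [array([243.2705, 227.3937]), array([243.3506, 227.4583])]
box [array([371.8183, 160.5582]), array([372.1883, 160.6303])]
```

```bash
python3 - <<'E'
from h import *
np.set_printoptions(suppress=True,precision=1)
s=cv2.imread("pics/scene9.png");t=cv2.imread("pics/top9.png")
g=cv2.cvtColor(t,cv2.COLOR_BGR2HSV);print(g[180:190,270:282,1:].max(2) if 0 else cv2.cvtColor(t,cv2.COLOR_BGR2GRAY)[180:190,270:282])
i={n:INFO[n] for n in INFO}
for h,th in((-.008,0),(-.003,.08),(-.006,.03),(0,.13)):
  print("h",h,"tilt",th)
  for nm,x,y,z in(("frame near top",-.075,0,.07),("frame near bot",-.075,0,0),("frame far bot",.075,-.007,0),("frame far top",.075,-.007,.07),("tab near top",-.022,0,.19)):
    dx,dz=x,z-.129;X=MK+EX*(h+dx*np.cos(th)+dz*-np.sin(th))*1+EY*y+np.array([0,0,dz*np.cos(th)+dx*-np.sin(th)*-1])
    o=[]
    for n in INFO:
        I=INFO[n];f=192/np.tan(np.radians(I["vfov"]/2));q=I["R"]@X+I["t"];o+=[round(f*q[0]/q[2]+I["cx"],1),round(f*q[1]/q[2]+I["cy"],1)]
    print("  ",nm,"scene",o[:2],"top",o[2:])
cv2.imwrite("pics/z9.png",cv2.resize(s[210:285,235:310],None,fx=8,fy=8))
E
```

```text
[[155 158 170 118  38  29  34  23  66 131 131  97]
 [159 164 164 110  33  26  33  29  40 127 126  91]
 [152 158 166 137  56  18  26  22  14 125 124 120]
 [155 157 158 137  59  22  30  13  24 127 123 127]
 [175 175 160 162  81  52  56  98 120 126 129 135]
 [190 187 180 189  78  34  58 113 119  57  34  36]
 [ 79  71 179 185 174 177 179 179 182 103  90  96]
 [ 88  80 179 179 180 179 177 180 184 173 175 178]
 [176 173 178 176 177 177 174 180 174 180 179 177]
 [179 176 177 178 176 176 178 178 174 177 174 175]]
h -0.008 tilt 0
   frame near top scene [np.float64(247.9), np.float64(231.0)] top [np.float64(276.6), np.float64(186.3)]
   frame near bot scene [np.float64(248.7), np.float64(244.9)] top [np.float64(276.1), np.float64(188.0)]
   frame far bot scene [np.float64(287.3), np.float64(273.3)] top [np.float64(274.0), np.float64(147.7)]
   frame far top scene [np.float64(288.0), np.float64(259.8)] top [np.float64(274.4), np.float64(144.3)]
   tab near top scene [np.float64(261.5), np.float64(213.9)] top [np.float64(275.8), np.float64(167.0)]
h -0.003 tilt 0.08
   frame near top scene [np.
[... 882 characters left out ...]
oat64(260.1)] top [np.float64(274.3), np.float64(143.1)]
   tab near top scene [np.float64(261.6), np.float64(214.1)] top [np.float64(275.8), np.float64(166.9)]
h 0 tilt 0.13
   frame near top scene [np.float64(252.3), np.float64(235.7)] top [np.float64(276.0), np.float64(182.0)]
   frame near bot scene [np.float64(255.3), np.float64(250.9)] top [np.float64(275.4), np.float64(181.5)]
   frame far bot scene [np.float64(294.2), np.float64(275.8)] top [np.float64(273.4), np.float64(140.7)]
   frame far top scene [np.float64(292.5), np.float64(260.7)] top [np.float64(274.0), np.float64(139.6)]
   tab near top scene [np.float64(261.6), np.float64(214.7)] top [np.float64(275.7), np.float64(167.0)]
```

View pics/z9.png

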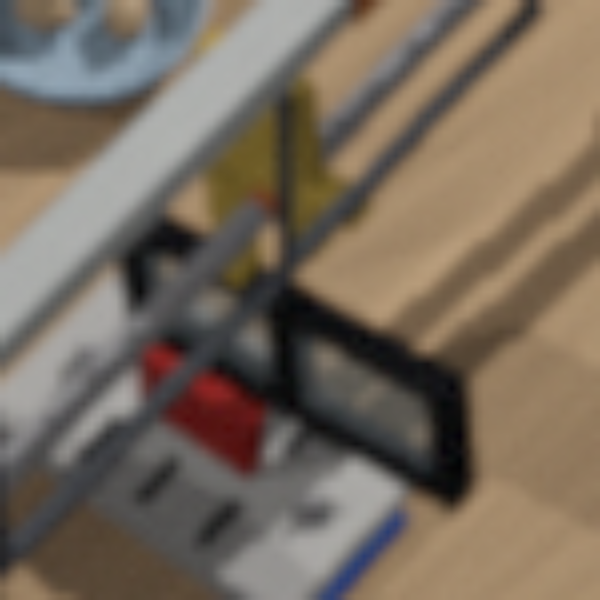

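The frame hangs still with a lean of about 0.03–0.08 rad, below the 0.15 limit, and the plate is flush. Handing in.

```bash
python3 -c "
from cell import robot
print(robot.hand_in(), robot.read_state()['time'])"
```

```text
the job is handed in; nothing more can be done
the job is handed in; nothing more can be done
```

I handed the job in, with no verdict shown: by the last camera check, the plate is flush on the base, the lens frame hangs still on the rail within about 2 mm of the orange band's middle, and the dry box, bottle and dish are where they started.

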